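# Put the polish tin away and latch the bench locker

## Robot

A 6-joint arm with a two-finger parallel gripper is mounted at the origin on a cart in front of the work surface, level with it; the furniture and walls round the work are solid. World frame = base frame: x ahead of the robot, y to its left, z up, the work surface at z = 0. Lengths are in mm, angles in rad, forces in N, time in s.
With the tool pointing down it reaches from about 350 to 775 mm from the base axis. Payload 7.3 kg.
Tool frame: the origin (TCP) lies at the very end of the fingers, on their centre line; the grasp point (between the pads) lies bot.grip_point_offset behind it (bot.grip_point_offset is the distance from the TCP to the grasp point, in mm); z points along the fingers, y is the line along which they close (so a half turn about z gives the same grasp; the last joint's range is limited). The gripper opens to 92 mm and grips with 3 to 60 N. Pads are 19 mm wide; open, the fingers measure 130 mm over their backs; the gripper's body (75 mm by 190 mm) begins 47 mm behind the grasp point.
Start: joints at [-1.485, 0.342, 1.524, -0, 1.275, -0.146], TCP at [120.63, -510.973, 226.741] pointing down, gripper open.
Joint ranges: [-2.53, 2.53], [-0.77, 2.02], [0.04, 2.7], [-1, 4.14], [0.28, 2.66], [-3.11, 3.11]. Speed limits (rad/s): [2.57, 2.57, 3.14, 3.14, 3.14, 3.14].

## Interface

Orientations are given as [roll, pitch, yaw] about the fixed x, y, z axes, in that order (R = Rz(yaw) Ry(pitch) Rx(roll)).
In Python, from plant import bot gives the robot as it stands. The module is installed in compiled form; this text tells all that it offers.
- The arm moves only by the tool carry_out, never from a script. Its argument "plan" is a list of rows, each an object of numbers: "tx", "ty", "tz": the shift along the world's x, y, z in mm; "rx", "ry", "rz": the turn, a rotation vector about the world's x, y, z in rad. A call has 1 to 12 rows; each row shifts and turns the commanded pose from where the row before left it; what a row does not reach is not made up. A row lasts 1/10 s, in which the tool goes at most 50 mm and 8.59 degrees, less where a joint would pass 70% of its speed; a pose out of reach is approached as far as the arm can. A call with a gripper value outside its range is refused whole. "gripper" is the closure, from 0 (fully open) to 1 (shut), set as the call begins (left out, the last holds). The fingers move at their own pace and stop on an object; the grip force is fixed at half the most. Time passes only in rows, so rows that do not move let the fingers close. It gives the time, the measured TCP pose, the force, the opening and the grip force at its end, in the units of the state.
- bot.get_obs(): the state, without advancing time (a new reading comes with each control period).
- bot.capture(name): name is "scene" or "side" or "wrist"; returns the picture (384x512x3 uint8, red, green, blue); there is no depth.
- bot.camera_model(name): a dict with "camera_matrix" (3x3 intrinsics, pixels), "R" (3x3) and "t" (3): a world point X has camera coordinates R X + t. Camera axes: x right, y down, z forward; pixel columns grow to the right and rows downward; lengths in mm; the calibration is good to about 2 mm. A picture is of the moment at which its call begins: read the wrist's pose just before it. camera_model takes no time and is no camera call; for the wrist camera it gives the pose at the moment of the call.
- bot.close_job(): hands the job in; it is judged then, once.
The state is a dict: "time": time; "joint_positions": joint angles; "dq": joint speeds; "tau": joint torques, N m; "tool_pos": TCP position; "tcp_rot": TCP orientation; "contact_force": force on the tool from outside, world axes, zero at the start; "moment": the same for the moment, N m; "grip_width": finger opening in mm; "finger_force": force on a finger pad.
Only numpy, scipy, OpenCV 4.12 (cv2) and the standard library are available. Lean on these libraries where they do the work, as an engineer would, in place of code of your own. Each camera call takes 0.05 s, during which the arm holds its last target. There are 200 camera calls.

## Task

Stand the tin of metal polish upright in the rack on the inside of the small steel locker's open door and let go of it. Then push the door shut, gently and without slamming or forcing it, until its sprung latch rides over the strike and snaps in, so that the door stays shut by itself with the tin still standing in the rack. Leave the other things on the bench where they lie.

Things in the scene. Friction and masses are not known exactly. Their poses are not given: they have to be found in the camera images.
- tin: round screw-capped tin of metal polish, body 52 mm across and 76 mm high, shoulder and narrow cap to 100 mm; about 0.2 kg, stands loose on the bench. Origin: centre of its underside, z up along the tin
- locker: small grey sheet-steel locker fixed on the bench, 150 deep (x) x 200 wide (y) x 150 mm high. Origin: centre of its underside; its front opening faces its own -x, +x points to its back, z up. The door is hinged at the front left (+y) edge
- hinge (a point): foot of the door's upright hinge axis, at (-82, 96, 0) mm in the locker's frame, with the locker's axes. It is the origin of the door's frame, which equals it at door angle 0 and turns with the door: x from the door's outer face to its inner face, -y along the door from the hinge to the free edge, z up
- door (a joint): door angle about the upright hinge, rad: near 0 when latched (-0.05 to 0.08, as the strike is set), growing as the door opens towards the robot (clockwise from above) to at most 1.9. The hinge is stiff enough for the door to stay where it is left. Once it is within 0.3 rad of shut, faster than 1.5 rad/s is a slam and more than 18 N of the robot on it or the locker is too much
- rack (a point): centre of the floor of the rack, a small open tray on the door's inner side, where the middle of the tin's underside belongs. Inside 60 x 60 mm (4 mm of play each side of the tin), floor 18 mm above the bench, rim 24 mm above the floor. At (35, -85, 18) mm in the door's frame, with its axes; the door's inner face is 30 mm away at -x
- door_edge (a point): point on the door's outer face near the free edge, to push on: at (-5, -160, 110) mm in the door's frame, with its axes. The door is 10 mm thick, 4 to 186 mm from the hinge axis and 10 to 126 mm above the bench. A pull knob 20 mm across stands 19 mm out of the outer face below this point, 35 mm above the bench
- latch (a joint): how far the sprung bolt at the door's free edge is pushed in, m: 0 when out. Over the last 21 mm or so of the edge's travel the strike pushes it in by about 6 mm (push on the edge up to 4 to 12 N), then it springs back to 0. The strike bracket in the locker is adjustable and stands anywhere over 21 mm from case to case, so where the latch snaps in must be felt
- weight_cup: bystander: small dark iron cup with brass weights, 47 mm across, 23 mm high; origin under its centre
- sanding_block: bystander: cork sanding block 58 x 98 x 28 mm; origin under its centre
- green_screwdriver: bystander: green-handled screwdriver, 219 mm long; origin under its centre
- spring_clamp: bystander: orange spring clamp, 58 x 104 x 16 mm; origin under its centre
- buffer (a joint): how far the sprung rubber-tipped buffer on the strike bracket is pushed in by the door, m: 0 when free, about 0.003 when the door is latched (it presses the latched door outward with about 2.5 N). 1.5 mm past the snap-in the door meets a solid stop on the same bracket
Things that resemble listed ones, but are neither listed nor needed, are in the scene too. There is more than one size of the tin; the one meant has the size given above.

How it is judged:
By the outcome, as a careful person would: the job done as asked, in the order asked, and still so for the second after the job is handed in, with the robot touching nothing.
It also fails if it takes over 69 s, if anything falls off the work surface, if the arm or the gripper's body presses on something with over 40 N, if the wrist force passes 120 N, or if a joint passes its speed limit or range.

## Working session

There is one attempt and no reset: what is moved stays moved. The work goes in short steps, Python scripts to look and compute and a tool call to move; the robot and the scene stay as the last step left them, time stands still between calls to the robot, and variables do not carry over. Pictures are saved under pics/ and viewed, at most 11 in all, crops included, and the job is handed in when it is done.

Besides the shell and the picture viewer there is one more tool, called by a JSON object that holds its "name" and its "arguments". carry_out: Moves the arm, as the interface text tells. Its arguments: {"type":"object","properties":{"plan":{"type":"array"},"gripper":{"type":"number"}},"required":["plan"]}

```bash
mkdir -p pics
python3 - <<'E'
from plant import bot
import cv2,numpy as np
for n in("scene","side"):
    im=bot.capture(n); cv2.imwrite(f"pics/{n}0.png",im[:,:,::-1])
    m=bot.camera_model(n); print(n,np.round(m["camera_matrix"],1).tolist(),np.round(-m["R"].T@m["t"]),np.round(m["R"][2],2))
print(bot.get_obs(),bot.grip_point_offset)
E
```

```text
scene [[377.5, 0.0, 255.6], [0.0, 377.5, 190.4], [0.0, 0.0, 1.0]] [-138.  376.  726.] [ 0.54 -0.59 -0.6 ]
side [[418.7, 0.0, 257.5], [0.0, 418.7, 191.7], [0.0, 0.0, 1.0]] [500. 786. 572.] [-0.07 -0.91 -0.4 ]
{'time': 0.1, 'joint_positions': array([-1.48501086e+00,  3.42687113e-01,  1.52487842e+00, -2.56586755e-05,
        1.27541048e+00, -1.46023010e-01]), 'dq': array([ 0.00111287,  0.00024745, -0.0032319 , -0.00083306,  0.00141721,
        0.00037961]), 'tau': array([ 1.70973122e-03, -4.32003200e+01, -2.44694263e+01,  7.18804006e-02,
        5.25249972e-02, -5.10034954e-05]), 'tool_pos': array([ 120.58457355, -510.60700202,  226.1118155 ]), 'tcp_rot': array([-3.14022045e+00, -1.77008047e-04,  2.31815840e-01]), 'contact_force': array([-0.42972316,  0.06240374,  0.54542214]), 'moment': array([ 0.01061589, -0.01505504,  0.0016242 ]), 'finger_force': 0.0, 'grip_width': 91.76410111794122} 18.8
```

View pics/scene0.png

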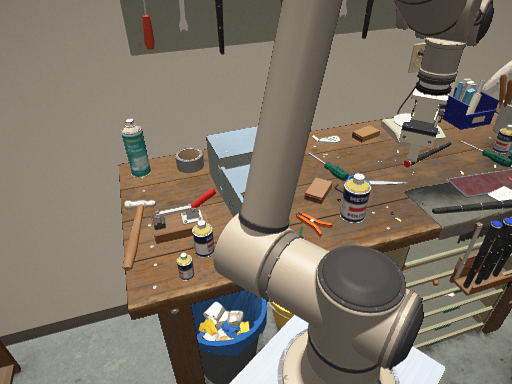

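View pics/side0.png

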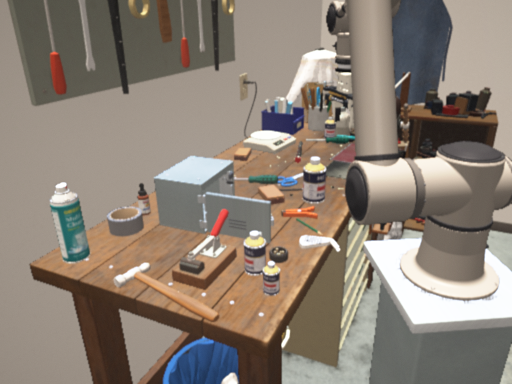

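The scene has three or four tins: a large one at scene (356,198), a middle one at (203,238), a small one at (185,266), and another at (505,138). The locker with its open door is at side (200,195)/(237,215). I'll zoom in next.

Run:
```python
import cv2,numpy as np
a=cv2.imread("pics/side0.png")[140:300,140:340]
b=cv2.imread("pics/scene0.png")[110:290,120:320]
cv2.imwrite("pics/z1.png",cv2.resize(a,None,fx=3.75,fy=3.75,interpolation=cv2.INTER_CUBIC)[:600])
cv2.imwrite("pics/z2.png",cv2.resize(b,None,fx=3.3,fy=3.3,interpolation=cv2.INTER_CUBIC)[:600])
```

```text
(no output)
```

View pics/z1.png

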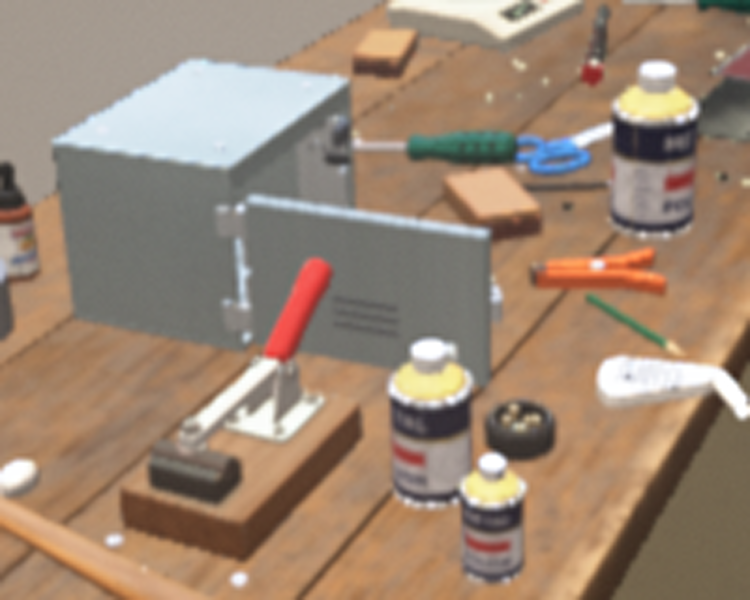

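View pics/z2.png

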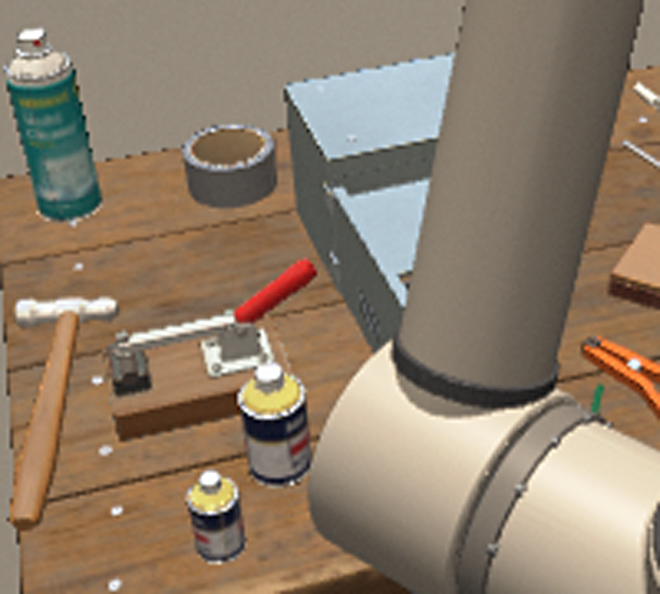

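Side zoom: the middle tin is at z1 (430,430) and the small one at (492,520). The locker top corners are at (55,143), (230,168), (350,82) and (195,60), and the door's outer top edge runs from (248,200) to (490,235). Next I compute positions from these.

```bash
cat > h.py <<'E'
from plant import bot
import numpy as np,cv2
def ray(n,uv,z,m=None):
    m=m or bot.camera_model(n); d=m["R"].T@np.linalg.inv(m["camera_matrix"])@[uv[0],uv[1],1]
    c=-m["R"].T@m["t"]; return c+d*(z-c[2])/d[2]
def proj(n,X,m=None):
    m=m or bot.camera_model(n); p=m["camera_matrix"]@(m["R"]@np.array(X,float)+m["t"]); return p[:2]/p[2]
E
python3 - <<'E'
from h import *
s=lambda u,v:(140+u/3.75-.4,140+v/3.75-.4)
for nm,uv,z in [("roof back+y",(55,143),150),("front+y",(230,168),150),("front-y",(350,82),150),("back-y",(195,60),150),
 ("door hinge",(248,198),126),("door free",(490,233),126),
 ("midL",(390,488),0),("midR",(470,488),0),("midBot",(432,505),0),("big L",(613,223),0),("bigR",(693,223),0),("bigBot",(652,236),0),("smallL",(462,568),0),("smallR",(523,568),0)]:
    print(nm,np.round(ray("side",s(*uv),z),1))
s2=lambda u,v:(120+u/3.3-.4,110+v/3.3-.4)
for nm,uv,z in [("roof back+y",(287,90),150),("roof front+y",(330,160),150),("door hinge",(335,190),126),("door freeish",(400,290),126),("midL",(246,475),0),("midR",(310,475),0),("midbot",(278,486),0),("cap",(268,370),100)]:
    print(nm,np.round(ray("scene",s2(*uv),z),1))
E
```

```text
roof back+y [ 704.2 -311.3  150. ]
front+y [ 573.2 -246.3  150. ]
front-y [ 483.7 -417.6  150. ]
back-y [ 612.8 -491.3  150. ]
door hinge [ 562.2 -247.   126. ]
door free [ 397.6 -167.4  126. ]
midL [474.5 -60.3   0. ]
midR [423.7 -54.7   0. ]
midBot [449.2 -38.7   0. ]
big L [ 259.9 -444.4    0. ]
bigR [ 191.1 -436.     0. ]
bigBot [ 231.8 -414.     0. ]
smallL [436.5  27.1   0. ]
smallR [400.7  30.9   0. ]
roof back+y [ 694.  -308.2  150. ]
roof front+y [ 569.8 -246.4  150. ]
door hinge [ 559.4 -240.3  126. ]
door freeish [ 416.1 -173.3  126. ]
midL [458.  -32.2   0. ]
midR [419.4 -66.    0. ]
midbot [429.8 -41.1   0. ]
cap [447.1 -59.1 100. ]
```

The middle tin, about 51 mm wide, stands near (447,-62) and is the target. The locker yaw is about -27° and the door angle about 1.55. I'll move to a vantage point for a wrist view.

{"name": "carry_out", "arguments": {"plan": [{"tx": 31, "ty": 31, "tz": 10}, {"tx": 31, "ty": 31, "tz": 10}, {"tx": 31, "ty": 31, "tz": 10}, {"tx": 31, "ty": 31, "tz": 10}, {"tx": 31, "ty": 31, "tz": 10}, {"tx": 31, "ty": 31, "tz": 10}, {"tx": 31, "ty": 31, "tz": 10}, {"tx": 31, "ty": 31, "tz": 10}, {"tx": 20, "ty": 20}, {"tx": 12, "ty": 12}, {}]}}

```text
invalid input at $.plan[0]: expected keys tx, ty, tz, rx, ry, rz
```

Run:
```python
from h import *
im=bot.capture("wrist");m=bot.camera_model("wrist")
np.savez("w1.npz",**{k:np.array(v) for k,v in m.items()})
cv2.imwrite("pics/w1.png",cv2.resize(im[:,:,::-1],(800,600),interpolation=cv2.INTER_CUBIC))
print(np.round(m["camera_matrix"],1).tolist(),np.round(-m["R"].T@m["t"]),np.round(m["R"],2).tolist())
o=bot.get_obs();print(o["time"],o["tool_pos"],o["tcp_rot"])
im=bot.capture("scene");cv2.imwrite("pics/scene1.png",im[:,:,::-1])
def tri(a,b):
    P=[]
    for n in("side","scene"):
        mm=bot.camera_model(n);P.append(mm["camera_matrix"]@np.c_[mm["R"],mm["t"]])
    X=cv2.triangulatePoints(P[0],P[1],np.array(a,float),np.array(b,float));return X[:3,0]/X[3,0]
s=lambda u,v:(140+u/3.75-.4,140+v/3.75-.4);s2=lambda u,v:(120+u/3.3-.4,110+v/3.3-.4)
print("handle",tri(s(317,265),s2(308,268)),tri(s(277,355),s2(240,318)))
print("small cap",tri(s(492,457),s2(210,475)),"mid cap",tri(s(432,342),s2(268,368)))
```

```text
[[310.5, 0.0, 251.0], [0.0, 310.5, 192.6], [0.0, 0.0, 1.0]] [ 188. -495.  384.] [[0.23, -0.97, -0.0], [-0.94, -0.22, 0.26], [-0.25, -0.06, -0.97]]
0.15 [ 120.61612716 -510.65260443  226.21449267] [-3.14046911e+00 -1.80791201e-04  2.31816503e-01]
handle [ 513.73305971 -163.16580665  108.88485712] [ 541.99003825 -108.06859353   73.15742765]
small cap [417.6957275   25.77441027  74.15445561] mid cap [445.20679728 -57.97673168 104.93831751]
```

View pics/w1.png

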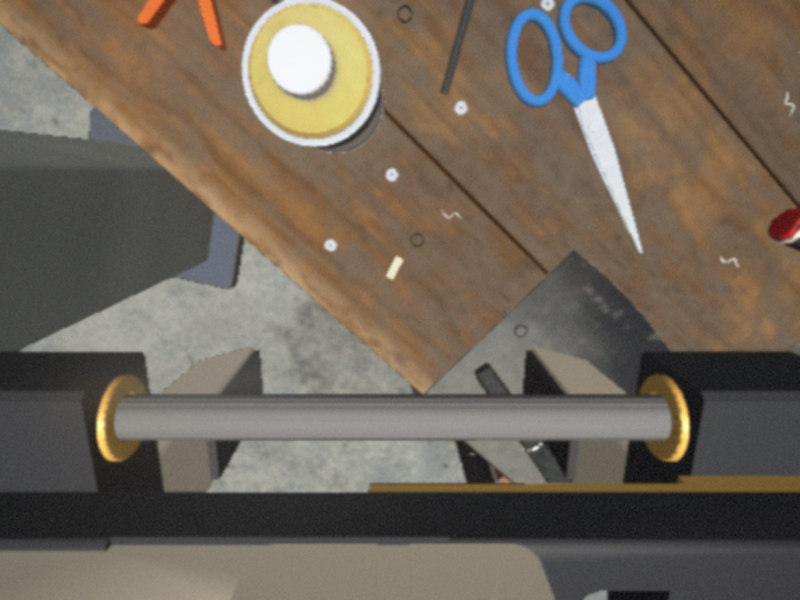

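The move was refused because rows need all keys. The wrist view shows only the big tin and the scissors. I'll re-send it.

{"name": "carry_out", "arguments": {"plan": [{"tx": 31, "ty": 31, "tz": 10, "rx": 0, "ry": 0, "rz": 0}, {"tx": 31, "ty": 31, "tz": 10, "rx": 0, "ry": 0, "rz": 0}, {"tx": 31, "ty": 31, "tz": 10, "rx": 0, "ry": 0, "rz": 0}, {"tx": 31, "ty": 31, "tz": 10, "rx": 0, "ry": 0, "rz": 0}, {"tx": 31, "ty": 31, "tz": 10, "rx": 0, "ry": 0, "rz": 0}, {"tx": 31, "ty": 31, "tz": 10, "rx": 0, "ry": 0, "rz": 0}, {"tx": 31, "ty": 31, "tz": 10, "rx": 0, "ry": 0, "rz": 0}, {"tx": 31, "ty": 31, "tz": 10, "rx": 0, "ry": 0, "rz": 0}, {"tx": 12, "ty": 12, "tz": 0, "rx": 0, "ry": 0, "rz": 0}, {"tx": 0, "ty": 0, "tz": 0, "rx": 0, "ry": 0, "rz": 0}, {"tx": 0, "ty": 0, "tz": 0, "rx": 0, "ry": 0, "rz": 0}]}}

```text
time: 1.3
tool_pos: [380.4, -250.9, 306.5]
tcp_rot: [-3.141, 0.001, 0.233]
contact_force: [-1.1, -0.3, 0.8]
grip_width: 91.9
finger_force: 0.0
```

Run:
```python
from h import *
m=bot.camera_model("wrist");im=bot.capture("wrist")
np.savez("w2.npz",**{k:np.array(v) for k,v in m.items()})
cv2.imwrite("pics/w2.png",cv2.resize(im[:,:,::-1],(800,600),interpolation=cv2.INTER_CUBIC))
o=bot.get_obs();print(o["time"],o["tool_pos"],o["tcp_rot"])
```

```text
1.35 [ 380.06314779 -251.34627692  306.42738269] [-3.14132683e+00  8.27442011e-04  2.31583897e-01]
```

View pics/w2.png

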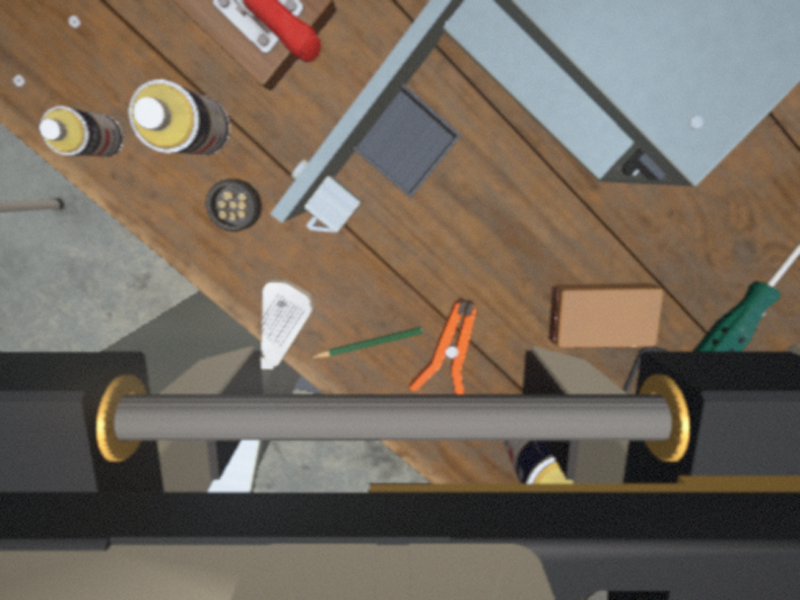

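The wrist view shows the rack rim corners at (405,88), (457,132), (408,193) and (357,150). The door's top free end is at (272,213)/(290,220), the outer top edge runs up to (445,0), and the middle tin's cap is at (150,113). I'll convert these to world positions.

Run:
```python
from h import *
m=dict(np.load("w2.npz"))
r=lambda u,v,z:ray("",((u+.5)*.64-.5,(v+.5)*.64-.5),z,m)
P=lambda n,x:print(n,np.round(x,1))
rim=[r(*p,42) for p in((405,88),(457,132),(408,193),(357,150))]
for x in rim:P("rim",x)
P("rim ctr",np.mean(rim,0))
a=r(445,0,126);b=r(272,213,126);b2=r(290,220,126)
P("door outer far",a);P("outer free",b);P("inner free",b2)
d=(a-b)/np.linalg.norm(a-b);print("door dir free->hinge deg",np.degrees(np.arctan2(d[1],d[0])))
roof=[r(*p,150) for p in((696,185),(495,0))];P("roof",roof[0]);P("roof",roof[1]);q=roof[0]-roof[1];print("front dir -y deg",np.degrees(np.arctan2(q[1],q[0])))
P("cap",r(150,113,100));
for p in((130,105),(201,115),(163,81),(165,153)):P("shoulder",r(*p,76))
P("cup",r(232,205,12)); P("smallcap",r(52,129,72)); P("handle tip",r(312,45,109))
P("rack tag?",r(330,205,126));
```

```text
rim [ 512.3 -230.    42. ]
rim [ 489.7 -279.6   42. ]
rim [ 432.6 -252.2   42. ]
rim [ 456.7 -202.5   42. ]
rim ctr [ 472.8 -241.1   42. ]
door outer far [ 554.1 -243.   126. ]
outer free [ 400.8 -161.   126. ]
inner free [ 399.  -173.9  126. ]
door dir free->hinge deg -28.15615196497021
roof [ 483.3 -423.1  150. ]
roof [ 553.2 -270.4  150. ]
front dir -y deg -114.59963148362107
cap [445.9 -59.9 100. ]
shoulder [448.  -33.2  76. ]
shoulder [453.3 -85.8  76. ]
shoulder [470.3 -55.3  76. ]
shoulder [419.7 -62.6  76. ]
cup [383.7 -99.   12. ]
smallcap [416.9  25.3  72. ]
handle tip [ 513.4 -164.4  109. ]
rack tag? [ 415.4 -198.7  126. ]
```

{"name": "carry_out", "arguments": {"plan": [{"tx": 0, "ty": 10, "tz": -5, "rx": 0, "ry": 0, "rz": 0.146}, {"tx": 0, "ty": 10, "tz": -5, "rx": 0, "ry": 0, "rz": 0.146}, {"tx": 0, "ty": 10, "tz": -5, "rx": 0, "ry": 0, "rz": 0.146}, {"tx": 0, "ty": 10, "tz": -5, "rx": 0, "ry": 0, "rz": 0.146}, {"tx": 0, "ty": 10, "tz": -5, "rx": 0, "ry": 0, "rz": 0.146}, {"tx": 0, "ty": 10, "tz": -5, "rx": 0, "ry": 0, "rz": 0.146}, {"tx": 0, "ty": 0, "tz": 0, "rx": 0, "ry": 0, "rz": 0}, {"tx": 0, "ty": 0, "tz": 0, "rx": 0, "ry": 0, "rz": 0}], "gripper": 0.4}}

```text
time: 2.15
tool_pos: [380.2, -191.9, 276.8]
tcp_rot: [3.141, 0.0, 1.103]
contact_force: [0.4, -0.4, 1.0]
grip_width: 55.3
finger_force: 0.0
```

Run:
```python
from h import *
m=bot.camera_model("wrist");im=bot.capture("wrist")
np.savez("w3.npz",**{k:np.array(v) for k,v in m.items()})
hsv=cv2.cvtColor(im,cv2.COLOR_RGB2HSV)
mk=cv2.inRange(hsv,(22,90,120),(34,255,255))
cs=sorted(cv2.findContours(mk,cv2.RETR_EXTERNAL,cv2.CHAIN_APPROX_NONE)[0],key=cv2.contourArea)[-3:]
for c in cs:
    (u,v),r=cv2.minEnclosingCircle(c);print(cv2.contourArea(c),u,v,r,np.round(ray("",(u,v),76,m),1))
wm=cv2.inRange(hsv,(0,0,200),(180,50,255))
for c in cv2.findContours(wm,cv2.RETR_EXTERNAL,cv2.CHAIN_APPROX_NONE)[0]:
    if cv2.contourArea(c)>60:
        (u,v),r=cv2.minEnclosingCircle(c);print("white",cv2.contourArea(c),u,v,r,np.round(ray("",(u,v),100,m),1))
cv2.imwrite("pics/w3.png",cv2.resize(im[:,:,::-1],(800,600),interpolation=cv2.INTER_CUBIC))
```

```text
56.0 365.0 276.0 12.041694641113281 [ 448.8 -381.5   76. ]
60.0 137.0 277.5 12.54003620147705 [ 185.2 -251.2   76. ]
1486.0 250.21212768554688 29.24242401123047 23.25587272644043 [446.6 -57.4  76. ]
white 151.0 467.0 224.5 13.463011741638184 [ 574.8 -355.6  100. ]
white 1773.0 415.1666564941406 203.9761962890625 32.60203552246094 [ 529.7 -305.4  100. ]
white 1604.0 166.0 171.0 39.62332534790039 [ 298.3 -146.6  100. ]
white 1034.0 305.9483642578125 147.5297088623047 49.075584411621094 [ 445.8 -192.1  100. ]
white 268.5 390.5 149.0 33.55974578857422 [ 526.3 -234.4  100. ]
white 1356.0 0.0 170.0 49.000099182128906 [136.6 -63.9 100. ]
white 7296.5 20.334165573120117 153.88943481445312 98.02184295654297 [167.5 -59.6 100. ]
white 111.5 332.6000061035156 51.0 11.72016429901123 [ 508.5 -116.6  100. ]
white 366.5 250.5 24.0 11.543496131896973 [446.5 -58.3 100. ]
white 419.0 334.0 29.0 23.70663833618164 [517.5 -98.9 100. ]
white 145.5 250.0 29.913461685180664 26.39152717590332 [443.8 -62.7 100. ]
white 231.5 355.5 13.0 14.115694046020508 [541.5 -95.3 100. ]
```

View pics/w3.png

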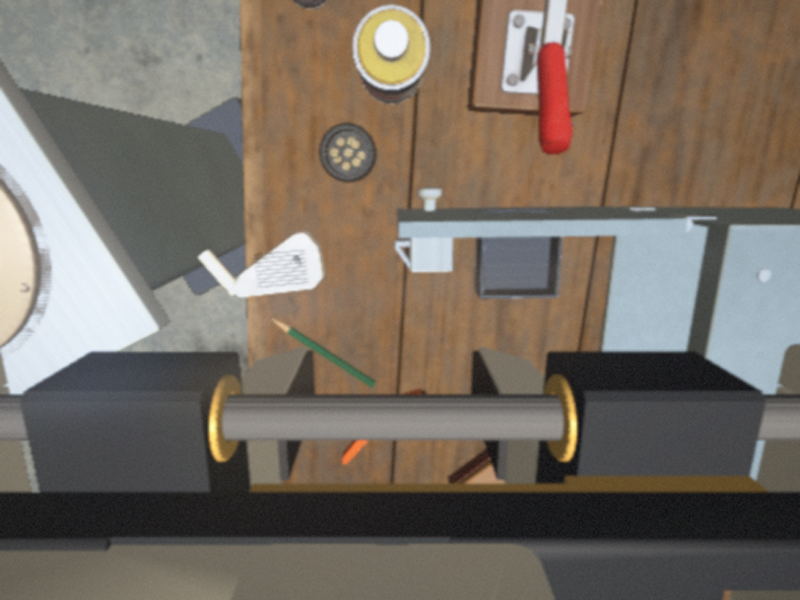

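The view shows the gripper aligned with the door (horizontal in the picture, row 210), the rack rim at (480–559, 237–297), and the cap at (390,40), which gives the tin at (446.5,-59). I'll go above it, check, and descend.

{"name": "carry_out", "arguments": {"plan": [{"tx": 16.5, "ty": 33, "tz": -20, "rx": 0, "ry": 0, "rz": 0}, {"tx": 16.5, "ty": 33, "tz": -20, "rx": 0, "ry": 0, "rz": 0}, {"tx": 16.5, "ty": 33, "tz": -20, "rx": 0, "ry": 0, "rz": 0}, {"tx": 16.5, "ty": 33, "tz": -20, "rx": 0, "ry": 0, "rz": 0}, {"tx": 0, "ty": 0, "tz": -35, "rx": 0, "ry": 0, "rz": 0}, {"tx": 0, "ty": 0, "tz": -30, "rx": 0, "ry": 0, "rz": 0}, {"tx": 0, "ty": 0, "tz": 0, "rx": 0, "ry": 0, "rz": 0}, {"tx": 0, "ty": 0, "tz": 0, "rx": 0, "ry": 0, "rz": 0}]}}

```text
time: 3.0
tool_pos: [447.0, -59.7, 132.3]
tcp_rot: [-3.142, 0.0, 1.106]
contact_force: [0.9, 0.0, -0.1]
grip_width: 55.3
finger_force: 0.0
```

Run:
```python
from h import *
m=dict(np.load("w3.npz"))
r=lambda u,v,z:ray("",((u+.5)*.64-.5,(v+.5)*.64-.5),z,m)
for n,p in dict(nearmid=(519,298,42),nl=(479,298,42),nr=(560,298,42),fr=(559,237,42),floorish=(519,263,18),free=(399,209,126),freein=(399,222,126),hin=(700,209,126),boxc=(432,272,110),knob=(431,189,35)).items(): print(n,np.round(r(*p),1))
im=bot.capture("scene");cv2.imwrite("pics/s2.png",cv2.resize(im[:,:,::-1][100:300,100:350],None,fx=3,fy=3))
```

```text
nearmid [ 459.3 -269.3   42. ]
nl [ 429.4 -254.3   42. ]
nr [ 489.9 -284.7   42. ]
fr [ 508.  -236.8   42. ]
floorish [ 474.5 -248.7   18. ]
free [ 404.2 -152.5  126. ]
freein [ 400.6 -159.7  126. ]
hin [ 572.7 -237.3  126. ]
boxc [ 405.1 -201.6  110. ]
knob [ 432.3 -156.5   35. ]
```

{"name": "carry_out", "arguments": {"plan": [{"tx": -0.3, "ty": 0.5, "tz": -23, "rx": 0, "ry": 0, "rz": 0}, {"tx": 0, "ty": 0, "tz": -23, "rx": 0, "ry": 0, "rz": 0}, {"tx": 0, "ty": 0, "tz": 0, "rx": 0, "ry": 0, "rz": 0}, {"tx": 0, "ty": 0, "tz": 0, "rx": 0, "ry": 0, "rz": 0}]}}

```text
time: 3.45
tool_pos: [447.2, -59.1, 87.2]
tcp_rot: [3.14, -0.0, 1.107]
contact_force: [0.4, -0.4, 0.6]
grip_width: 55.2
finger_force: 0.0
```

{"name": "carry_out", "arguments": {"plan": [{"tx": 0, "ty": 0, "tz": 0, "rx": 0, "ry": 0, "rz": 0}, {"tx": 0, "ty": 0, "tz": 0, "rx": 0, "ry": 0, "rz": 0}, {"tx": 0, "ty": 0, "tz": 0, "rx": 0, "ry": 0, "rz": 0}, {"tx": 0, "ty": 0, "tz": 0, "rx": 0, "ry": 0, "rz": 0}, {"tx": 0, "ty": 0, "tz": 0, "rx": 0, "ry": 0, "rz": 0}, {"tx": 0, "ty": 0, "tz": 0, "rx": 0, "ry": 0, "rz": 0}, {"tx": 0, "ty": 0, "tz": 0, "rx": 0, "ry": 0, "rz": 0}, {"tx": 0, "ty": 0, "tz": 0, "rx": 0, "ry": 0, "rz": 0}], "gripper": 1}}

```text
time: 4.25
tool_pos: [446.7, -58.6, 86.4]
tcp_rot: [3.14, -0.0, 1.108]
contact_force: [-0.9, -0.3, 5.1]
grip_width: 19.9
finger_force: 48.6
```

Gripped on the cap, 19.9 mm wide. I'll lift over the door height.

{"name": "carry_out", "arguments": {"plan": [{"tx": 0, "ty": 0, "tz": 10, "rx": 0, "ry": 0, "rz": 0}, {"tx": 0, "ty": 0, "tz": 20, "rx": 0, "ry": 0, "rz": 0}, {"tx": 0, "ty": 0, "tz": 30, "rx": 0, "ry": 0, "rz": 0}, {"tx": 0, "ty": 0, "tz": 30, "rx": 0, "ry": 0, "rz": 0}, {"tx": 0, "ty": 0, "tz": 30, "rx": 0, "ry": 0, "rz": 0}, {"tx": 0, "ty": 0, "tz": 30, "rx": 0, "ry": 0, "rz": 0}, {"tx": 0, "ty": 0, "tz": 10, "rx": 0, "ry": 0, "rz": 0}, {"tx": 0, "ty": 0, "tz": 0, "rx": 0, "ry": 0, "rz": 0}]}}

```text
time: 5.05
tool_pos: [446.8, -58.6, 246.8]
tcp_rot: [3.139, -0.0, 1.108]
contact_force: [-0.4, -0.3, -2.9]
grip_width: 19.9
finger_force: 46.5
```

{"name": "carry_out", "arguments": {"plan": [{"tx": 1, "ty": -9, "tz": 0, "rx": 0, "ry": 0, "rz": 0}, {"tx": 3, "ty": -18, "tz": 0, "rx": 0, "ry": 0, "rz": 0}, {"tx": 3.5, "ty": -24, "tz": 0, "rx": 0, "ry": 0, "rz": 0}, {"tx": 3.5, "ty": -26, "tz": 0, "rx": 0, "ry": 0, "rz": 0}, {"tx": 3.5, "ty": -26, "tz": 0, "rx": 0, "ry": 0, "rz": 0}, {"tx": 3.5, "ty": -24, "tz": 0, "rx": 0, "ry": 0, "rz": 0}, {"tx": 3.5, "ty": -22, "tz": 0, "rx": 0, "ry": 0, "rz": 0}, {"tx": 3, "ty": -18, "tz": 0, "rx": 0, "ry": 0, "rz": 0}, {"tx": 2, "ty": -11, "tz": 0, "rx": 0, "ry": 0, "rz": 0}, {"tx": 0, "ty": -4, "tz": 0, "rx": 0, "ry": 0, "rz": 0}, {"tx": 0, "ty": 0, "tz": 0, "rx": 0, "ry": 0, "rz": 0}, {"tx": 0, "ty": 0, "tz": 0, "rx": 0, "ry": 0, "rz": 0}]}}

```text
time: 6.25
tool_pos: [472.7, -239.7, 245.6]
tcp_rot: [-3.141, -0.0, 1.108]
contact_force: [0.2, 0.7, -2.0]
grip_width: 20.1
finger_force: 46.4
```

Run:
```python
from h import *
o=bot.get_obs();print(o["tool_pos"],o["tcp_rot"],o["contact_force"],o["grip_width"])
a=bot.capture("scene")[:,:,::-1];b=bot.capture("side")[:,:,::-1]
cv2.imwrite("pics/s3a.png",a);cv2.imwrite("pics/s3b.png",b)
t=np.hstack([cv2.resize(a[60:260,170:370],(400,400),interpolation=cv2.INTER_CUBIC),cv2.resize(b[80:280,130:330],(400,400),interpolation=cv2.INTER_CUBIC)])
cv2.imwrite("pics/s3.png",t)
```

```text
[ 472.68148794 -239.72056256  245.64399144] [-3.14110243e+00 -3.84529724e-04  1.10829259e+00] [ 0.1605308   0.65384541 -2.01264137] 20.07268413900878
```

View pics/s3.png

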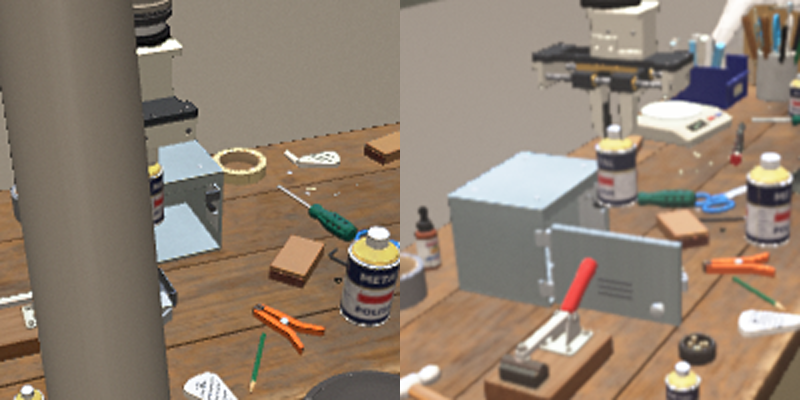

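The tin hangs upright above the rack behind the door (right panel, about (617,180)). Lowering to just above the rim.

{"name": "carry_out", "arguments": {"plan": [{"tx": 0.5, "ty": -0.5, "tz": -10, "rx": 0, "ry": 0, "rz": 0}, {"tx": 0, "ty": 0, "tz": -22, "rx": 0, "ry": 0, "rz": 0}, {"tx": 0, "ty": 0, "tz": -24, "rx": 0, "ry": 0, "rz": 0}, {"tx": 0, "ty": 0, "tz": -24, "rx": 0, "ry": 0, "rz": 0}, {"tx": 0, "ty": 0, "tz": -22, "rx": 0, "ry": 0, "rz": 0}, {"tx": 0, "ty": 0, "tz": -10, "rx": 0, "ry": 0, "rz": 0}, {"tx": 0, "ty": 0, "tz": 0, "rx": 0, "ry": 0, "rz": 0}, {"tx": 0, "ty": 0, "tz": 0, "rx": 0, "ry": 0, "rz": 0}, {"tx": 0, "ty": 0, "tz": 0, "rx": 0, "ry": 0, "rz": 0}]}}

```text
time: 7.25
tool_pos: [474.0, -241.4, 134.9]
tcp_rot: [3.139, 0.0, 1.108]
contact_force: [0.7, -0.1, -2.0]
grip_width: 20.1
finger_force: 46.4
```

Run:
```python
from h import *
o=bot.get_obs();print(o["tool_pos"],o["contact_force"])
im=bot.capture("wrist")[:,:,::-1];b=bot.capture("side")[:,:,::-1];a=bot.capture("scene")[:,:,::-1]
t=np.hstack([cv2.resize(im,(400,300)),cv2.resize(b[120:270,150:350],(400,300),interpolation=cv2.INTER_CUBIC)])
cv2.imwrite("pics/s4.png",t)
```

```text
[ 474.01192241 -241.37535093  134.90606141] [ 0.69684929 -0.08965816 -2.04098913]
```

View pics/s4.png

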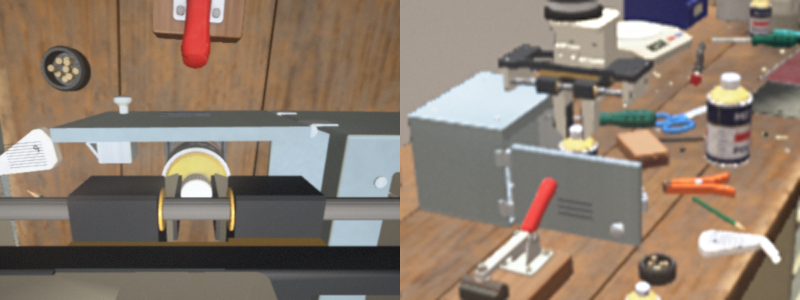

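The tin sits squarely behind the door above the rack (left panel (197,175)). Inserting slowly.

{"name": "carry_out", "arguments": {"plan": [{"tx": 0, "ty": 0, "tz": -4, "rx": 0, "ry": 0, "rz": 0}, {"tx": 0, "ty": 0, "tz": -4, "rx": 0, "ry": 0, "rz": 0}, {"tx": 0, "ty": 0, "tz": -4, "rx": 0, "ry": 0, "rz": 0}, {"tx": 0, "ty": 0, "tz": 0, "rx": 0, "ry": 0, "rz": 0}]}}

```text
time: 7.8
tool_pos: [472.9, -240.7, 120.9]
tcp_rot: [-3.14, -0.0, 1.108]
contact_force: [-0.7, 0.6, -1.6]
grip_width: 19.9
finger_force: 46.4
```

{"name": "carry_out", "arguments": {"plan": [{"tx": 0, "ty": 0, "tz": -4, "rx": 0, "ry": 0, "rz": 0}, {"tx": 0, "ty": 0, "tz": -4, "rx": 0, "ry": 0, "rz": 0}, {"tx": 0, "ty": 0, "tz": -4, "rx": 0, "ry": 0, "rz": 0}, {"tx": 0, "ty": 0, "tz": -2, "rx": 0, "ry": 0, "rz": 0}, {"tx": 0, "ty": 0, "tz": 0, "rx": 0, "ry": 0, "rz": 0}, {"tx": 0, "ty": 0, "tz": 0, "rx": 0, "ry": 0, "rz": 0}]}}

```text
time: 8.4
tool_pos: [473.4, -241.0, 107.8]
tcp_rot: [3.141, -0.0, 1.108]
contact_force: [0.8, -0.5, -1.9]
grip_width: 20.2
finger_force: 46.4
```

{"name": "carry_out", "arguments": {"plan": [{"tx": 0, "ty": 0, "tz": -1.5, "rx": 0, "ry": 0, "rz": 0}, {"tx": 0, "ty": 0, "tz": -1, "rx": 0, "ry": 0, "rz": 0}, {"tx": 0, "ty": 0, "tz": 0, "rx": 0, "ry": 0, "rz": 0}]}}

```text
time: 8.7
tool_pos: [473.3, -240.9, 105.1]
tcp_rot: [-3.141, -0.0, 1.108]
contact_force: [-0.2, 0.0, -2.1]
grip_width: 19.7
finger_force: 46.4
```

{"name": "carry_out", "arguments": {"plan": [{"tx": 0, "ty": 0, "tz": -0.5, "rx": 0, "ry": 0, "rz": 0}, {"tx": 0, "ty": 0, "tz": 0, "rx": 0, "ry": 0, "rz": 0}, {"tx": 0, "ty": 0, "tz": 0, "rx": 0, "ry": 0, "rz": 0}, {"tx": 0, "ty": 0, "tz": 0, "rx": 0, "ry": 0, "rz": 0}, {"tx": 0, "ty": 0, "tz": 0, "rx": 0, "ry": 0, "rz": 0}], "gripper": 0.55}}

```text
time: 9.2
tool_pos: [473.4, -241.0, 104.8]
tcp_rot: [3.141, 0.0, 1.108]
contact_force: [0.0, 0.0, 0.1]
grip_width: 41.2
finger_force: 0.0
```

{"name": "carry_out", "arguments": {"plan": [{"tx": 0, "ty": 0, "tz": 10, "rx": 0, "ry": 0, "rz": 0}, {"tx": 0, "ty": 0, "tz": 20, "rx": 0, "ry": 0, "rz": 0}, {"tx": 0, "ty": 0, "tz": 30, "rx": 0, "ry": 0, "rz": 0}, {"tx": 0, "ty": 0, "tz": 30, "rx": 0, "ry": 0, "rz": 0}, {"tx": 0, "ty": 0, "tz": 20, "rx": 0, "ry": 0, "rz": 0}, {"tx": 0, "ty": 0, "tz": 0, "rx": 0, "ry": 0, "rz": 0}]}}

```text
time: 9.8
tool_pos: [474.7, -241.9, 218.5]
tcp_rot: [3.135, 0.001, 1.108]
contact_force: [-0.3, 0.2, -0.4]
grip_width: 41.4
finger_force: 0.0
```

Run:
```python
from h import *
o=bot.get_obs();print(o["tool_pos"],o["contact_force"],o["joint_positions"])
im=bot.capture("wrist")[:,:,::-1];b=bot.capture("side")[:,:,::-1]
t=np.hstack([cv2.resize(im,(400,300)),cv2.resize(b[120:270,150:350],(400,300),interpolation=cv2.INTER_CUBIC)])
cv2.imwrite("pics/s5.png",t)
```

```text
[ 474.71096912 -241.89470764  218.50372954] [-0.26363845  0.24501488 -0.39552158] [-6.15171892e-01  3.58866943e-01  1.52248307e+00  1.98629550e-05
  1.25312119e+00 -1.52249562e-01]
```

View pics/s5.png

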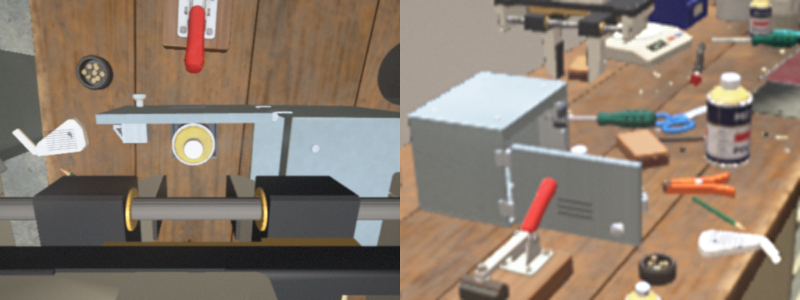

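The tin stands upright in the rack (left panel (193,145)), with the door unmoved. Next I'll close the fingers and move to the outer side of the door.

{"name": "carry_out", "arguments": {"plan": [{"tx": -3, "ty": 13, "tz": 0, "rx": 0, "ry": 0, "rz": 0.1}, {"tx": -6, "ty": 25, "tz": 0, "rx": 0, "ry": 0, "rz": 0.1}, {"tx": -7, "ty": 27, "tz": 0, "rx": 0, "ry": 0, "rz": 0}, {"tx": -7, "ty": 25, "tz": 0, "rx": 0, "ry": 0, "rz": 0}, {"tx": -3, "ty": 16, "tz": 0, "rx": 0, "ry": 0, "rz": 0}, {"tx": 0, "ty": 0, "tz": -25, "rx": 0, "ry": 0, "rz": 0}, {"tx": 0, "ty": 0, "tz": -35, "rx": 0, "ry": 0, "rz": 0}, {"tx": 0, "ty": 0, "tz": -35, "rx": 0, "ry": 0, "rz": 0}, {"tx": 0, "ty": 0, "tz": -20, "rx": 0, "ry": 0, "rz": 0}, {"tx": 0, "ty": 0, "tz": 0, "rx": 0, "ry": 0, "rz": 0}, {"tx": 0, "ty": 0, "tz": 0, "rx": 0, "ry": 0, "rz": 0}], "gripper": 1}}

```text
time: 11.0
tool_pos: [447.4, -135.1, 99.7]
tcp_rot: [-3.141, -0.0, 1.308]
contact_force: [-0.5, -0.1, 0.1]
grip_width: 0.2
finger_force: 0.0
```

```bash
cat > door.py <<'E'
import sys
from h import *
H=np.array([565.,-248.]);PHI0=np.radians(-117)
e=lambda a:np.array([np.cos(a),np.sin(a)])
def pose(th,gap=0.):
    p=PHI0-th; return H+155*e(p)+(18.1+gap)*e(p-np.pi/2), (p-np.pi/2+.2+np.pi)%(2*np.pi)-np.pi
def theta():  # door angle implied by the tool if touching (and tangential)
    o=bot.get_obs();v=o["tool_pos"][:2]-H
    return PHI0-(np.arctan2(v[1],v[0])+np.arctan2(18.1,155))
if __name__=="__main__":
    o=bot.get_obs();print(o["time"],o["tool_pos"],o["tcp_rot"][2],np.round(o["contact_force"],1),"th",theta()%(2*np.pi))
    cur=o["tool_pos"][:2];y=o["tcp_rot"][2]
    for a in map(float,sys.argv[1:]):
        q,w=pose(a);print(a,np.round(q-cur,1),round((w-y+np.pi)%(2*np.pi)-np.pi,3));cur=q;y=w
E
python3 door.py 1.565 1.5 1.4 1.3 1.2 1.1 1.0 .9 .8 .7 .6 .5 .45
```

```text
11.0 [ 447.39232297 -135.06481654   99.67138362] 1.3077410375662981 [-0.5 -0.1  0.1] th 1.748443304819217
1.565 [-12.8 -27.2] -0.002
1.5 [-5.3 -8.7] 0.065
1.4 [ -7.  -13.9] 0.1
1.3 [ -5.6 -14.6] 0.1
1.2 [ -4.1 -15. ] 0.1
1.1 [ -2.6 -15.4] 0.1
1.0 [ -1.  -15.6] 0.1
0.9 [  0.5 -15.6] 0.1
0.8 [  2.1 -15.5] 0.1
0.7 [  3.6 -15.2] 0.1
0.6 [  5.1 -14.7] 0.1
0.5 [  6.5 -14.2] 0.1
0.45 [ 3.8 -6.8] 0.05
```

{"name": "carry_out", "arguments": {"plan": [{"tx": -4, "ty": -8, "tz": 0, "rx": 0, "ry": 0, "rz": 0}, {"tx": -4, "ty": -8, "tz": 0, "rx": 0, "ry": 0, "rz": 0}, {"tx": -2.5, "ty": -5, "tz": 0, "rx": 0, "ry": 0, "rz": 0}, {"tx": -2, "ty": -4, "tz": 0, "rx": 0, "ry": 0, "rz": 0}, {"tx": -1.5, "ty": -3, "tz": 0, "rx": 0, "ry": 0, "rz": 0.01}, {"tx": -1.5, "ty": -3, "tz": 0, "rx": 0, "ry": 0, "rz": 0.02}, {"tx": -2, "ty": -3.5, "tz": 0, "rx": 0, "ry": 0, "rz": 0.02}, {"tx": 0, "ty": 0, "tz": 0, "rx": 0, "ry": 0, "rz": 0}]}}

```text
time: 11.8
tool_pos: [429.6, -169.8, 99.7]
tcp_rot: [-3.142, 0.0, 1.359]
contact_force: [0.1, 1.2, -0.0]
grip_width: 0.6
finger_force: 0.0
```

```bash
python3 door.py
```

```text
11.8 [ 429.63590438 -169.80844579   99.71271344] 1.3585103720484533 [ 0.1  1.2 -0. ] th 1.5071248693887789
```

{"name": "carry_out", "arguments": {"plan": [{"tx": -2.5, "ty": -4, "tz": 0, "rx": 0, "ry": 0, "rz": 0.03}, {"tx": -3.3, "ty": -6, "tz": 0, "rx": 0, "ry": 0, "rz": 0.05}, {"tx": -3, "ty": -7.2, "tz": 0, "rx": 0, "ry": 0, "rz": 0.05}, {"tx": -2.7, "ty": -7.3, "tz": 0, "rx": 0, "ry": 0, "rz": 0.05}, {"tx": -2.3, "ty": -7.4, "tz": 0, "rx": 0, "ry": 0, "rz": 0.05}, {"tx": -1.9, "ty": -7.5, "tz": 0, "rx": 0, "ry": 0, "rz": 0.05}, {"tx": -1.5, "ty": -7.6, "tz": 0, "rx": 0, "ry": 0, "rz": 0.05}, {"tx": -1.1, "ty": -7.7, "tz": 0, "rx": 0, "ry": 0, "rz": 0.05}, {"tx": -0.7, "ty": -7.8, "tz": 0, "rx": 0, "ry": 0, "rz": 0.05}, {"tx": -0.3, "ty": -7.8, "tz": 0, "rx": 0, "ry": 0, "rz": 0.05}]}}

```text
time: 12.8
tool_pos: [410.3, -239.7, 99.6]
tcp_rot: [-3.141, -0.001, 1.84]
contact_force: [-0.2, 0.7, -0.3]
grip_width: 0.6
finger_force: 0.3
```

```bash
python3 door.py 1.0 .9 .8 .7 .6 .5 .4
```

```text
12.8 [ 410.25565261 -239.7394657    99.55056931] 1.8400505496388933 [-0.2  0.7 -0.3] th 1.0366409169377775
1.0 [-1.3 -5.7] 0.03
0.9 [  0.5 -15.6] 0.1
0.8 [  2.1 -15.5] 0.1
0.7 [  3.6 -15.2] 0.1
0.6 [  5.1 -14.7] 0.1
0.5 [  6.5 -14.2] 0.1
0.4 [  7.9 -13.4] 0.1
```

{"name": "carry_out", "arguments": {"plan": [{"tx": -0.6, "ty": -6.5, "tz": 0, "rx": 0, "ry": 0, "rz": 0.04}, {"tx": 0, "ty": -7.8, "tz": 0, "rx": 0, "ry": 0, "rz": 0.05}, {"tx": 0.4, "ty": -7.8, "tz": 0, "rx": 0, "ry": 0, "rz": 0.05}, {"tx": 0.9, "ty": -7.8, "tz": 0, "rx": 0, "ry": 0, "rz": 0.05}, {"tx": 1.2, "ty": -7.7, "tz": 0, "rx": 0, "ry": 0, "rz": 0.05}, {"tx": 1.6, "ty": -7.6, "tz": 0, "rx": 0, "ry": 0, "rz": 0.05}, {"tx": 2, "ty": -7.5, "tz": 0, "rx": 0, "ry": 0, "rz": 0.05}, {"tx": 2.4, "ty": -7.4, "tz": 0, "rx": 0, "ry": 0, "rz": 0.05}, {"tx": 2.7, "ty": -7.3, "tz": 0, "rx": 0, "ry": 0, "rz": 0.05}, {"tx": 2.5, "ty": -6, "tz": 0, "rx": 0, "ry": 0, "rz": 0.04}, {"tx": 2, "ty": -4, "tz": 0, "rx": 0, "ry": 0, "rz": 0.03}]}}

```text
time: 13.9
tool_pos: [425.7, -317.3, 99.5]
tcp_rot: [3.142, -0.0, 2.349]
contact_force: [-0.7, 1.0, -0.4]
grip_width: 0.1
finger_force: 0.3
```

```bash
python3 door.py .5 .45 .4 .35 .3 .25
python3 -c "
from h import *
b=bot.capture('side')[:,:,::-1];a=bot.capture('scene')[:,:,::-1]
cv2.imwrite('pics/s6.png',np.hstack([cv2.resize(a[60:260,150:350],(400,400),interpolation=cv2.INTER_CUBIC),cv2.resize(b[100:300,130:330],(400,400),interpolation=cv2.INTER_CUBIC)]))"
```

```text
13.9 [ 425.70304886 -317.34252784   99.51333617] 2.349347919239054 [-0.7  1.  -0.4] th 0.5214207509465836
0.5 [ 1.1 -3.2] 0.021
0.45 [ 3.8 -6.8] 0.05
0.4 [ 4.1 -6.6] 0.05
0.35 [ 4.5 -6.4] 0.05
0.3 [ 4.8 -6.2] 0.05
0.25 [ 5.1 -5.9] 0.05
```

View pics/s6.png

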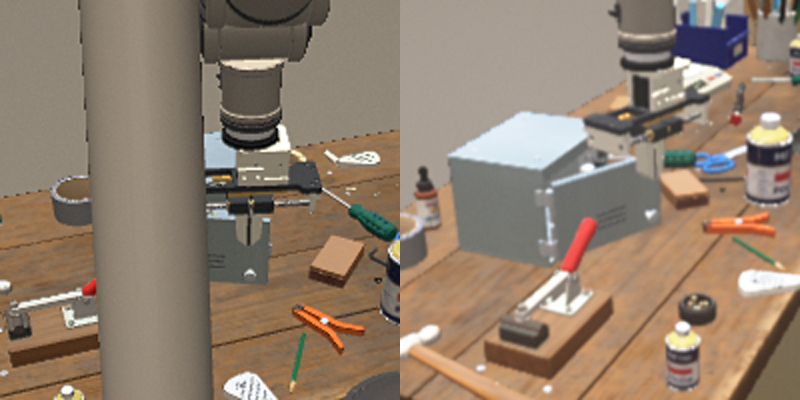

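Both panels show the door following the fingers, which press near its free edge above the knob. The door is about half closed. I'll go on, slowing down.

{"name": "carry_out", "arguments": {"plan": [{"tx": 1.8, "ty": -4, "tz": 0, "rx": 0, "ry": 0, "rz": 0.03}, {"tx": 2.8, "ty": -5, "tz": 0, "rx": 0, "ry": 0, "rz": 0.04}, {"tx": 3, "ty": -5, "tz": 0, "rx": 0, "ry": 0, "rz": 0.04}, {"tx": 2.6, "ty": -4, "tz": 0, "rx": 0, "ry": 0, "rz": 0.03}, {"tx": 2.7, "ty": -3.9, "tz": 0, "rx": 0, "ry": 0, "rz": 0.03}, {"tx": 1.9, "ty": -2.5, "tz": 0, "rx": 0, "ry": 0, "rz": 0.02}, {"tx": 1.9, "ty": -2.5, "tz": 0, "rx": 0, "ry": 0, "rz": 0.02}, {"tx": 2, "ty": -2.4, "tz": 0, "rx": 0, "ry": 0, "rz": 0.02}, {"tx": 2, "ty": -2.4, "tz": 0, "rx": 0, "ry": 0, "rz": 0.02}, {"tx": 1, "ty": -1.2, "tz": 0, "rx": 0, "ry": 0, "rz": 0.01}]}}

```text
time: 15.0
tool_pos: [447.6, -350.3, 99.8]
tcp_rot: [3.142, 0.0, 2.609]
contact_force: [0.2, 0.6, -0.0]
grip_width: 0.4
finger_force: 0.2
```

```bash
python3 door.py .25 .2 .15 .1 .05 .0 -.05
```

```text
15.0 [ 447.56136721 -350.32183283   99.77986222] 2.6088224513438045 [ 0.2  0.6 -0. ] th 0.2665909913890734
0.25 [ 1.5 -2.1] 0.012
0.2 [ 5.4 -5.7] 0.05
0.15 [ 5.6 -5.4] 0.05
0.1 [ 5.9 -5.1] 0.05
0.05 [ 6.2 -4.8] 0.05
0.0 [ 6.4 -4.5] 0.05
-0.05 [ 6.6 -4.2] 0.05
```

{"name": "carry_out", "arguments": {"plan": [{"tx": 1.0, "ty": -1.2, "tz": 0, "rx": 0, "ry": 0, "rz": 0.01}, {"tx": 1.0, "ty": -1.2, "tz": 0, "rx": 0, "ry": 0, "rz": 0.01}, {"tx": 1.0, "ty": -1.1, "tz": 0, "rx": 0, "ry": 0, "rz": 0.01}, {"tx": 1.1, "ty": -1.1, "tz": 0, "rx": 0, "ry": 0, "rz": 0.01}, {"tx": 1.1, "ty": -1.1, "tz": 0, "rx": 0, "ry": 0, "rz": 0.01}, {"tx": 1.1, "ty": -1.1, "tz": 0, "rx": 0, "ry": 0, "rz": 0.01}, {"tx": 1.1, "ty": -1.1, "tz": 0, "rx": 0, "ry": 0, "rz": 0.01}]}}

```text
time: 15.7
tool_pos: [454.8, -358.1, 99.8]
tcp_rot: [3.142, 0.0, 2.679]
contact_force: [-0.3, -0.3, 0.5]
grip_width: 0.8
finger_force: 0.2
```

{"name": "carry_out", "arguments": {"plan": [{"tx": 1.1, "ty": -1.1, "tz": 0, "rx": 0, "ry": 0, "rz": 0.01}, {"tx": 1.1, "ty": -1.1, "tz": 0, "rx": 0, "ry": 0, "rz": 0.01}, {"tx": 1.1, "ty": -1.1, "tz": 0, "rx": 0, "ry": 0, "rz": 0.01}]}}

```text
time: 16.0
tool_pos: [458.2, -361.3, 99.8]
tcp_rot: [3.141, 0.0, 2.709]
contact_force: [-0.3, 1.3, 1.0]
grip_width: 0.3
finger_force: 0.2
```

{"name": "carry_out", "arguments": {"plan": [{"tx": 1.1, "ty": -1.1, "tz": 0, "rx": 0, "ry": 0, "rz": 0.01}, {"tx": 1.1, "ty": -1.1, "tz": 0, "rx": 0, "ry": 0, "rz": 0.01}, {"tx": 1.1, "ty": -1.1, "tz": 0, "rx": 0, "ry": 0, "rz": 0.01}]}}

```text
time: 16.3
tool_pos: [461.4, -364.6, 99.7]
tcp_rot: [3.141, -0.0, 2.739]
contact_force: [-0.4, -0.4, 0.8]
grip_width: 0.3
finger_force: 0.2
```

```bash
python3 door.py
```

```text
16.3 [ 461.42872891 -364.63906842   99.72126424] 2.7386957924864093 [-0.4 -0.4  0.8] th 0.13863872603793448
```

{"name": "carry_out", "arguments": {"plan": [{"tx": 1.1, "ty": -1.1, "tz": 0, "rx": 0, "ry": 0, "rz": 0.01}, {"tx": 1.1, "ty": -1.1, "tz": 0, "rx": 0, "ry": 0, "rz": 0.01}]}}

```text
time: 16.5
tool_pos: [463.2, -366.3, 99.6]
tcp_rot: [3.141, -0.002, 2.759]
contact_force: [-2.5, 2.8, 1.4]
grip_width: 0.4
finger_force: 2.1
```

{"name": "carry_out", "arguments": {"plan": [{"tx": 1.1, "ty": -1, "tz": 0, "rx": 0, "ry": 0, "rz": 0.01}, {"tx": 1.1, "ty": -1, "tz": 0, "rx": 0, "ry": 0, "rz": 0.01}]}}

```text
time: 16.7
tool_pos: [465.3, -368.2, 99.6]
tcp_rot: [3.141, -0.002, 2.779]
contact_force: [-3.5, 4.0, 2.0]
grip_width: 0.5
finger_force: 2.6
```

{"name": "carry_out", "arguments": {"plan": [{"tx": 1.1, "ty": -1, "tz": 0, "rx": 0, "ry": 0, "rz": 0.01}, {"tx": 1.1, "ty": -1, "tz": 0, "rx": 0, "ry": 0, "rz": 0.01}]}}

```text
time: 16.9
tool_pos: [467.4, -370.0, 99.6]
tcp_rot: [3.14, -0.002, 2.799]
contact_force: [-4.2, 5.7, 2.9]
grip_width: 0.3
finger_force: 3.2
```

{"name": "carry_out", "arguments": {"plan": [{"tx": 1.1, "ty": -1, "tz": 0, "rx": 0, "ry": 0, "rz": 0.01}, {"tx": 1.1, "ty": -1, "tz": 0, "rx": 0, "ry": 0, "rz": 0.01}]}}

```text
time: 17.1
tool_pos: [469.4, -371.6, 99.6]
tcp_rot: [3.14, -0.003, 2.819]
contact_force: [-5.4, 6.4, 4.7]
grip_width: 0.5
finger_force: 3.8
```

{"name": "carry_out", "arguments": {"plan": [{"tx": 1.2, "ty": -1, "tz": 0, "rx": 0, "ry": 0, "rz": 0.01}, {"tx": 1.2, "ty": -1, "tz": 0, "rx": 0, "ry": 0, "rz": 0.01}]}}

```text
time: 17.3
tool_pos: [471.9, -373.7, 99.6]
tcp_rot: [3.14, -0.002, 2.839]
contact_force: [-1.1, -0.3, 0.2]
grip_width: 0.7
finger_force: 0.0
```

```bash
python3 door.py 0
```

```text
17.3 [ 471.87657148 -373.73455638   99.60776543] 2.838818311843536 [-1.1 -0.3  0.2] th 0.049993989738085
0.0 [ 6.6 -4.2] 0.032
```

The force dropped from about 9 N to about 1 N, which looks like the snap. I'll let it settle, then probe gently.

{"name": "carry_out", "arguments": {"plan": [{"tx": 0, "ty": 0, "tz": 0, "rx": 0, "ry": 0, "rz": 0}, {"tx": 0, "ty": 0, "tz": 0, "rx": 0, "ry": 0, "rz": 0}]}}

```text
time: 17.5
tool_pos: [472.7, -374.7, 99.6]
tcp_rot: [3.141, 0.0, 2.838]
contact_force: [-0.9, 3.5, -0.2]
grip_width: 0.5
finger_force: 1.0
```

{"name": "carry_out", "arguments": {"plan": [{"tx": 0.6, "ty": -0.4, "tz": 0, "rx": 0, "ry": 0, "rz": 0}, {"tx": 0, "ty": 0, "tz": 0, "rx": 0, "ry": 0, "rz": 0}]}}

```text
time: 17.7
tool_pos: [473.2, -375.1, 99.6]
tcp_rot: [3.141, -0.0, 2.838]
contact_force: [-0.4, 2.0, -0.3]
grip_width: 0.5
finger_force: 1.1
```

{"name": "carry_out", "arguments": {"plan": [{"tx": 0.6, "ty": -0.4, "tz": 0, "rx": 0, "ry": 0, "rz": 0}, {"tx": 0, "ty": 0, "tz": 0, "rx": 0, "ry": 0, "rz": 0}]}}

```text
time: 17.9
tool_pos: [473.8, -375.6, 99.7]
tcp_rot: [3.141, 0.0, 2.838]
contact_force: [-1.8, 2.6, -0.1]
grip_width: 0.1
finger_force: 1.1
```

{"name": "carry_out", "arguments": {"plan": [{"tx": 0.6, "ty": -0.4, "tz": 0, "rx": 0, "ry": 0, "rz": 0}, {"tx": 0, "ty": 0, "tz": 0, "rx": 0, "ry": 0, "rz": 0}]}}

```text
time: 18.1
tool_pos: [474.6, -376.4, 99.9]
tcp_rot: [-3.141, 0.001, 2.838]
contact_force: [-0.6, 1.7, -0.1]
grip_width: 0.2
finger_force: 0.6
```

{"name": "carry_out", "arguments": {"plan": [{"tx": 0.6, "ty": -0.4, "tz": 0, "rx": 0, "ry": 0, "rz": 0}, {"tx": 0, "ty": 0, "tz": 0, "rx": 0, "ry": 0, "rz": 0}]}}

```text
time: 18.3
tool_pos: [474.9, -376.6, 99.8]
tcp_rot: [-3.141, 0.0, 2.838]
contact_force: [-1.2, 1.5, -1.1]
grip_width: 0.5
finger_force: 0.9
```

{"name": "carry_out", "arguments": {"plan": [{"tx": 0.8, "ty": -0.6, "tz": 0, "rx": 0, "ry": 0, "rz": 0.007}, {"tx": 0, "ty": 0, "tz": 0, "rx": 0, "ry": 0, "rz": 0}]}}

```text
time: 18.5
tool_pos: [475.5, -377.0, 99.8]
tcp_rot: [3.142, -0.0, 2.845]
contact_force: [-3.0, 1.4, 0.4]
grip_width: 0.3
finger_force: 1.6
```

{"name": "carry_out", "arguments": {"plan": [{"tx": 0.8, "ty": -0.6, "tz": 0, "rx": 0, "ry": 0, "rz": 0.007}, {"tx": 0, "ty": 0, "tz": 0, "rx": 0, "ry": 0, "rz": 0}]}}

```text
time: 18.7
tool_pos: [476.4, -377.6, 99.7]
tcp_rot: [3.141, -0.0, 2.852]
contact_force: [-2.7, 2.2, 0.1]
grip_width: 0.4
finger_force: 1.9
```

```bash
python3 door.py
```

```text
18.7 [ 476.39989339 -377.61067075   99.74924111] 2.85204991222407 [-2.7  2.2  0.1] th 0.01213844845218448
```

{"name": "carry_out", "arguments": {"plan": [{"tx": 0.8, "ty": -0.6, "tz": 0, "rx": 0, "ry": 0, "rz": 0.006}, {"tx": 0, "ty": 0, "tz": 0, "rx": 0, "ry": 0, "rz": 0}]}}

```text
time: 18.9
tool_pos: [477.5, -378.3, 99.7]
tcp_rot: [-3.142, 0.0, 2.858]
contact_force: [-3.2, 1.2, 0.1]
grip_width: 0.3
finger_force: 1.5
```

{"name": "carry_out", "arguments": {"plan": [{"tx": 0.8, "ty": -0.6, "tz": 0, "rx": 0, "ry": 0, "rz": 0.006}, {"tx": 0, "ty": 0, "tz": 0, "rx": 0, "ry": 0, "rz": 0}]}}

```text
time: 19.1
tool_pos: [478.2, -378.8, 99.7]
tcp_rot: [3.142, 0.0, 2.864]
contact_force: [-3.0, 1.5, 0.9]
grip_width: 0.3
finger_force: 1.6
```

{"name": "carry_out", "arguments": {"plan": [{"tx": 0.8, "ty": -0.5, "tz": 0, "rx": 0, "ry": 0, "rz": 0.006}, {"tx": 0, "ty": 0, "tz": 0, "rx": 0, "ry": 0, "rz": 0}]}}

```text
time: 19.3
tool_pos: [478.3, -378.9, 99.7]
tcp_rot: [3.141, -0.002, 2.87]
contact_force: [-6.1, 2.4, 3.2]
grip_width: 0.4
finger_force: 3.3
```

{"name": "carry_out", "arguments": {"plan": [{"tx": 0.5, "ty": -0.3, "tz": 0, "rx": 0, "ry": 0, "rz": 0}, {"tx": 0, "ty": 0, "tz": 0, "rx": 0, "ry": 0, "rz": 0}]}}

```text
time: 19.5
tool_pos: [478.3, -378.9, 99.7]
tcp_rot: [3.141, -0.003, 2.87]
contact_force: [-7.6, 5.0, 2.2]
grip_width: 0.5
finger_force: 4.3
```

```bash
python3 -c "
from h import *
o=bot.get_obs();print(o['contact_force'],o['tool_pos'])
cv2.imwrite('pics/before.png',bot.capture('side')[:,:,::-1]);cv2.imwrite('pics/beforeS.png',bot.capture('scene')[:,:,::-1])"
```

```text
[-7.578398    5.00487279  2.21128951] [ 478.32970761 -378.94576429   99.70582199]
```

The tool meets a solid stop: no movement and 9 N. I'll back off and check that the door stays shut.

{"name": "carry_out", "arguments": {"plan": [{"tx": -0.9, "ty": 0.5, "tz": 0, "rx": 0, "ry": 0, "rz": 0}, {"tx": -1.8, "ty": 0.9, "tz": 0, "rx": 0, "ry": 0, "rz": 0}, {"tx": -4, "ty": 2, "tz": 0, "rx": 0, "ry": 0, "rz": 0}, {"tx": -9, "ty": 4.5, "tz": 0, "rx": 0, "ry": 0, "rz": 0}, {"tx": -18, "ty": 9, "tz": 0, "rx": 0, "ry": 0, "rz": 0}, {"tx": -20, "ty": 10, "tz": 0, "rx": 0, "ry": 0, "rz": 0}, {"tx": -10, "ty": 5, "tz": 0, "rx": 0, "ry": 0, "rz": 0}, {"tx": 0, "ty": 0, "tz": 0, "rx": 0, "ry": 0, "rz": 0}, {"tx": 0, "ty": 0, "tz": 0, "rx": 0, "ry": 0, "rz": 0}]}}

```text
time: 20.5
tool_pos: [416.5, -348.4, 100.2]
tcp_rot: [-3.141, 0.002, 2.87]
contact_force: [-0.1, 1.0, 0.3]
grip_width: 0.3
finger_force: 0.0
```

Run:
```python
from h import *
a=cv2.cvtColor(cv2.imread("pics/before.png"),6).astype(int)
im=bot.capture("side")[:,:,::-1];cv2.imwrite("pics/after.png",im)
b=cv2.cvtColor(im,6).astype(int)
# door frame at th=0 predicted pixel region near hinge/free edge
H=np.array([565,-248]);d=np.array([np.cos(np.radians(-117)),np.sin(np.radians(-117))]);o=np.array([-.891,.454])
for th in (0,.05,.1):
  for r in(20,100,186):
    p=np.radians(-117)-th;e=np.array([np.cos(p),np.sin(p)]);q=np.array([np.cos(p-np.pi/2),np.sin(p-np.pi/2)])
    X=H+r*e+5*q;print(th,r,[np.round(proj("side",[*X,z])).tolist() for z in(10,126)])
df=(abs(b-a)>25).astype(np.uint8);n,l,s,c=cv2.connectedComponentsWithStats(df)
for k in s[1:]:
    if k[4]>8:print(k)
```

```text
0 20 [[213.0, 228.0], [210.0, 190.0]]
0 100 [[225.0, 216.0], [223.0, 179.0]]
0 186 [[237.0, 204.0], [236.0, 169.0]]
0.05 20 [[213.0, 228.0], [210.0, 190.0]]
0.05 100 [[227.0, 216.0], [225.0, 180.0]]
0.05 186 [[240.0, 204.0], [239.0, 170.0]]
0.1 20 [[213.0, 228.0], [210.0, 190.0]]
0.1 100 [[228.0, 216.0], [226.0, 180.0]]
0.1 186 [[242.0, 205.0], [241.0, 170.0]]
[ 204    0  114  182 7077]
[ 312    0   93  157 5490]
[347   0  11   3  19]
[ 365   11   74  163 1841]
[264  48   4   5  13]
[215  63   3   6  12]
[225 113  12   1  12]
[361 133  11  10  65]
[368 145   7   5  23]
[371 151   6   7  25]
[375 158   5   7  21]
[437 162  12   5  22]
[260 165   4   4  10]
[498 165   9  29  55]
[381 166   2   7  12]
[471 167  20  18  49]
[385 174   3   9  12]
[381 174  47  81 884]
[449 175  29  53 337]
[252 176  10   8  64]
[418 192  39  64 633]
[465 228   7   6  21]
[425 254  24   6  49]
```

{"name": "carry_out", "arguments": {"plan": [{"tx": 10, "ty": -5, "tz": 0, "rx": 0, "ry": 0, "rz": 0}, {"tx": 18, "ty": -9, "tz": 0, "rx": 0, "ry": 0, "rz": 0}, {"tx": 16, "ty": -8, "tz": 0, "rx": 0, "ry": 0, "rz": 0}, {"tx": 8, "ty": -4, "tz": 0, "rx": 0, "ry": 0, "rz": 0}, {"tx": 4, "ty": -2, "tz": 0, "rx": 0, "ry": 0, "rz": 0}, {"tx": 0, "ty": 0, "tz": 0, "rx": 0, "ry": 0, "rz": 0}, {"tx": 0, "ty": 0, "tz": 0, "rx": 0, "ry": 0, "rz": 0}]}}

```text
time: 21.25
tool_pos: [471.3, -375.4, 99.6]
tcp_rot: [3.141, -0.001, 2.87]
contact_force: [-0.1, -0.2, 0.4]
grip_width: 0.6
finger_force: 0.0
```

{"name": "carry_out", "arguments": {"plan": [{"tx": 1.8, "ty": -0.9, "tz": 0, "rx": 0, "ry": 0, "rz": 0}, {"tx": 0, "ty": 0, "tz": 0, "rx": 0, "ry": 0, "rz": 0}, {"tx": 0, "ty": 0, "tz": 0, "rx": 0, "ry": 0, "rz": 0}]}}

```text
time: 21.55
tool_pos: [473.4, -376.6, 99.9]
tcp_rot: [3.142, 0.0, 2.87]
contact_force: [0.5, -0.2, -1.0]
grip_width: 0.8
finger_force: 0.0
```

{"name": "carry_out", "arguments": {"plan": [{"tx": 1.8, "ty": -0.9, "tz": 0, "rx": 0, "ry": 0, "rz": 0}, {"tx": 0, "ty": 0, "tz": 0, "rx": 0, "ry": 0, "rz": 0}, {"tx": 0, "ty": 0, "tz": 0, "rx": 0, "ry": 0, "rz": 0}]}}

```text
time: 21.85
tool_pos: [475.3, -377.5, 99.7]
tcp_rot: [3.141, -0.0, 2.87]
contact_force: [0.1, -0.2, 0.6]
grip_width: 0.4
finger_force: 0.0
```

{"name": "carry_out", "arguments": {"plan": [{"tx": 0.9, "ty": -0.4, "tz": 0, "rx": 0, "ry": 0, "rz": 0}, {"tx": 0, "ty": 0, "tz": 0, "rx": 0, "ry": 0, "rz": 0}, {"tx": 0, "ty": 0, "tz": 0, "rx": 0, "ry": 0, "rz": 0}]}}

```text
time: 22.15
tool_pos: [476.2, -377.8, 99.7]
tcp_rot: [3.141, -0.0, 2.87]
contact_force: [-0.5, 0.4, -0.5]
grip_width: 0.6
finger_force: 0.0
```

{"name": "carry_out", "arguments": {"plan": [{"tx": 0.5, "ty": -0.2, "tz": 0, "rx": 0, "ry": 0, "rz": 0}, {"tx": 0, "ty": 0, "tz": 0, "rx": 0, "ry": 0, "rz": 0}, {"tx": 0, "ty": 0, "tz": 0, "rx": 0, "ry": 0, "rz": 0}]}}

```text
time: 22.45
tool_pos: [476.7, -378.0, 99.7]
tcp_rot: [3.141, -0.0, 2.87]
contact_force: [0.8, -0.2, -0.4]
grip_width: 0.5
finger_force: 0.2
```

{"name": "carry_out", "arguments": {"plan": [{"tx": 0.5, "ty": -0.2, "tz": 0, "rx": 0, "ry": 0, "rz": 0}, {"tx": 0, "ty": 0, "tz": 0, "rx": 0, "ry": 0, "rz": 0}, {"tx": 0, "ty": 0, "tz": 0, "rx": 0, "ry": 0, "rz": 0}]}}

```text
time: 22.75
tool_pos: [476.9, -378.1, 99.6]
tcp_rot: [3.141, -0.001, 2.87]
contact_force: [-2.8, 1.4, 0.5]
grip_width: 0.5
finger_force: 1.3
```

{"name": "carry_out", "arguments": {"plan": [{"tx": 0.5, "ty": -0.2, "tz": 0, "rx": 0, "ry": 0, "rz": 0}, {"tx": 0, "ty": 0, "tz": 0, "rx": 0, "ry": 0, "rz": 0}, {"tx": 0, "ty": 0, "tz": 0, "rx": 0, "ry": 0, "rz": 0}]}}

```text
time: 23.05
tool_pos: [477.5, -378.4, 99.6]
tcp_rot: [3.141, -0.0, 2.87]
contact_force: [-3.2, 0.5, 0.0]
grip_width: 0.3
finger_force: 1.6
```

The door rests 1.5 mm off the stop and springs against the buffer, so it is latched. Retreating and handing in.

{"name": "carry_out", "arguments": {"plan": [{"tx": -1.8, "ty": 0.9, "tz": 0, "rx": 0, "ry": 0, "rz": 0}, {"tx": -4, "ty": 2, "tz": 0, "rx": 0, "ry": 0, "rz": 0}, {"tx": -9, "ty": 4.5, "tz": 0, "rx": 0, "ry": 0, "rz": 0}, {"tx": -18, "ty": 9, "tz": 0, "rx": 0, "ry": 0, "rz": 0}, {"tx": -18, "ty": 9, "tz": 10, "rx": 0, "ry": 0, "rz": 0}, {"tx": -8, "ty": 4, "tz": 20, "rx": 0, "ry": 0, "rz": 0}, {"tx": 0, "ty": 0, "tz": 0, "rx": 0, "ry": 0, "rz": 0}, {"tx": 0, "ty": 0, "tz": 0, "rx": 0, "ry": 0, "rz": 0}, {"tx": 0, "ty": 0, "tz": 0, "rx": 0, "ry": 0, "rz": 0}]}}

```text
time: 23.95
tool_pos: [419.2, -349.1, 129.1]
tcp_rot: [3.141, -0.0, 2.87]
contact_force: [0.4, -0.1, 0.0]
grip_width: 0.1
finger_force: 0.0
```

```bash
python3 -c "
from plant import bot
print(bot.get_obs()['contact_force']);print(bot.close_job())"
```

```text
[ 0.43110981 -0.05187945  0.01324629]
the job is handed in; nothing more can be done
None
```

I stood the tin in the door rack, let go of it, pushed the door shut until it felt latched (not over about 10 N at any force reading) and handed the job in at about 24 s; I couldn't see the tin once the door was shut, so that it is still standing is not confirmed.

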